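# Check the lid groove with a probe, then hold the warming box open

### The arm

A 6-joint arm with a two-finger parallel gripper is mounted at the origin on a cart in front of the work surface, level with it; the furniture and walls round the work are solid. World frame = base frame: x ahead of the robot, y to its left, z up, the work surface at z = 0. Lengths are in m, angles in rad, forces in N, time in s.
With the tool pointing down it reaches from about 0.425 to 0.95 m from the base axis. Payload 3.5 kg.
Tool frame: the origin (TCP) lies at the very end of the fingers, on their centre line; the grasp point (between the pads) lies 19 mm behind it (ctrl.grip_point_offset is the distance from the TCP to the grasp point, in m); z points along the fingers, y is the line along which they close (so a half turn about z gives the same grasp; the last joint's range is limited). The gripper opens to 85 mm and grips with 20 to 120 N. Pads are 22 mm wide; open, the fingers measure 114 mm over their backs; the gripper's body (76 mm by 85 mm) begins 54 mm behind the grasp point. The pads swing forward as they close: fully open they stand 13 mm farther back than shut.
Start: joints at [1.178, 0.286, 1.577, -0, 1.279, -0.15], TCP at [0.162, 0.655, 0.231] pointing down, gripper open.
Joint ranges: [-2.77, 2.77], [-0.9, 2.22], [0.21, 2.48], [-1.53, 4.67], [0.24, 2.81], [-2.84, 2.84]. Speed limits (rad/s): [2.79, 2.79, 3.14, 3.14, 3.14, 3.14].

### API

Orientations are given as a unit quaternion [x, y, z, w].
In Python, from plant import telemetry, vision, ctrl gives the robot as it stands.
- The arm moves only by the tool arm_command, never from a script. Its argument "series" is one flat list of numbers, 7 for each row, row after row: the shift along the tool's x, y, z in cm, then the turn, a rotation vector about the tool's x, y, z in degrees, then the closure, from 0 (fully open) to 1 (shut). A call has 1 to 10 rows; each row is the pose to reach, as a shift and turn from the pose commanded when the call began, along the tool's axes at that moment; what a row does not reach only later rows make up. A row lasts 1/12 s, in which the tool goes at most 41.7 mm and 7.16 degrees, less where a joint would pass 70% of its speed; a pose out of reach is approached as far as the arm can. A call with a gripper value outside its range is refused whole. The fingers move at their own pace and stop on an object; "force" is the grip in N (left out, the last holds). Time passes only in rows, so rows that repeat a pose let the fingers close. It gives the time, the measured TCP pose, the force, the opening and the grip force at its end, in the units of the state.
- telemetry.get_state(): the state, without advancing time (a new reading comes with each control period).
- vision.read_camera(name): name is "scene" or "top" or "wrist"; returns a dict with "color" (420x560x3 uint8, blue, green, red), "K" (3x3 intrinsics, pixels), "D" ([k1, k2, p1, p2, k3] as OpenCV has them; the pictures are not rectified), "rvec" (rotation vector, rad) and "tvec" (3), from world to camera coordinates, as OpenCV has them; the wrist camera has in their place "T_tool_cam" (4x4, takes a point from camera to tool coordinates, whose origin is the TCP and whose axes are the flange's). Camera axes: x right, y down, z forward; pixel columns grow to the right and rows downward; lengths in m; the calibration is good to about 2 mm. A picture is of the moment at which its call begins: read the wrist's pose just before it. There is no depth.
- ctrl.sign_off(): hands the job in; it is judged then, once.
The state is a dict: "time": time; "qpos": joint angles; "dq": joint speeds; "joint_efforts": joint torques, N m; "eef_pos": TCP position; "tcp_rot": TCP orientation; "contact_force": force on the tool from outside, world axes, zero at the start; "wrist_torque": the same for the moment, N m; "opening": opening from 0.0 (shut) to 1.0 (fully open); "finger_force": force on a finger pad.
Only numpy, scipy, OpenCV 4.12 (cv2) and the standard library are available. Lean on these libraries where they do the work, as an engineer would, in place of code of your own. Each camera call takes 0.05 s, during which the arm holds its last target. There are 200 camera calls.

### The job

Before the slide warming box is opened, check that the groove along the front edge of its lid is clear: take the orange-handled probe from its stand, hold it upright with its tip down in the groove by the red dot at the left, draw it slowly (about 3 cm a second) along the groove to the white dot at the right, and put the probe back in its stand. Then lift the blue lid by its bar handle to 50 degrees, where its needle meets the red mark on the dial, and finish there with the gripper still on the handle holding the lid up, for it would fall shut by itself. Leave the other things on the bench where they are.

Things in the scene. Friction and masses are not known exactly. Their poses are not given: they have to be found in the camera images.
- lid (a joint): Hinge of the lid in rad: 0 shut, growing as it opens (0.873 = 50 degrees, limit 1.4). The blue lid, 145 deep x 186 wide x 10 thick, turns about a level line along the far edge of the box; the lid and handle weigh about 0.45 kg and fall shut when let go (about 2 N at the handle holds them). (Lengths here in mm.)
- lid_hinge (a point): Middle of the hinge line, 75 above the bench, at the far edge of the white warming box (170 deep x 190 wide, 80 tall without the handle, fixed to the bench, its front turned up to 0.2 rad from facing the robot). Its y axis runs along the hinge, to the box's left; x points away from the box's front, z up. (Lengths here in mm.)
- bar_mid (a point): Middle of the lid's round steel bar handle: 10 diameter, 96 long along the box's width, on two posts; bar axis 34 above the lid's top face and so 114 above the bench when shut; 125 in front of the hinge line and 39 above it when shut. It turns with the lid; there are 29 free below the bar, and being round it can turn between the finger pads. (Lengths here in mm.)
- groove_left (a point): Start of the check: a point on the groove's centre line, level with the groove's mouth (80 above the bench), beside the red dot on the front lip. The groove is 14 wide and 16 deep, 174 long with closed ends, open upward, between the black front lip and the lid's front edge; the lid's bar handle stands 27 behind its centre line, its top 39 above the mouth. Red dot is 65 left of the middle. (Lengths here in mm.)
- groove_mid (a point): Middle of the groove's centre line at the mouth; x points across the groove away from the robot, y along the groove to the left, z up. (Lengths here in mm.)
- groove_right (a point): End of the check: the same kind of point beside the white dot, 130 from the red one. (Lengths here in mm.)
- probe: The probe: 130 long, about 40 g; the origin is its tip, the z axis runs up along it to the handle. Tip 5 diameter, shaft 8 diameter above 20, flange 24 diameter from 50 to 54 above the tip, orange round handle 16 diameter from 70 to 130. In its stand it hangs upright by the flange, its tip 5 above the bench. (Lengths here in mm.)
- probe_grip (a point): Centre of the probe's handle, 100 above the tip (105 above the bench when in the stand): where to grip it. (Lengths here in mm.)
- stand: Grey block 60 x 60 x 55 tall, fixed to the bench, with one upright hole of 15 diameter right through its middle; the probe's shaft goes down it until the flange rests on the top face. Origin at the centre of its underside, on the hole's axis. (Lengths here in mm.)
- label_roll: Bystander: white roll of labels, 62 diameter x 26 tall, loose. Origin at the centre of its underside. (Lengths here in mm.)
- cassette_0: Bystander: pink tissue cassette 29 x 40 x 12, loose. (Lengths here in mm.)
- cassette_1: Bystander: green tissue cassette 29 x 40 x 12, loose. (Lengths here in mm.)
- petri_dish: Bystander: clear petri dish 60 diameter x 14 tall, loose. (Lengths here in mm.)
Not all that is in view belongs to the job. There is more than one size of the stand; the one meant has the size given above.

How it is judged:
On the way, in this order (a step that is already met when the one before it is completed fails the run):
1. the held probe's tip is down in the groove by the red dot (z of probe in the frame of groove_mid between -0.03 and -0.003 m and x of probe in the frame of groove_mid between -0.009 and 0.009 m and y of probe in the frame of groove_mid between 0.053 and 0.078 m and contact force between the fingers and probe above 0.5 N), for 0.05 s.
2. the tip is in the groove half-way to the middle (z of probe in the frame of groove_mid between -0.03 and -0.003 m and x of probe in the frame of groove_mid between -0.009 and 0.009 m and y of probe in the frame of groove_mid between 0.023 and 0.041 m and contact force between the fingers and probe above 0.5 N), for 0.05 s.
3. the tip is in the groove at the middle (z of probe in the frame of groove_mid between -0.03 and -0.003 m and x of probe in the frame of groove_mid between -0.009 and 0.009 m and y of probe in the frame of groove_mid between -0.009 and 0.009 m and contact force between the fingers and probe above 0.5 N), for 0.05 s.
4. the tip is in the groove half-way to the white dot (z of probe in the frame of groove_mid between -0.03 and -0.003 m and x of probe in the frame of groove_mid between -0.009 and 0.009 m and y of probe in the frame of groove_mid between -0.041 and -0.023 m and contact force between the fingers and probe above 0.5 N), for 0.05 s.
5. the tip is in the groove by the white dot (z of probe in the frame of groove_mid between -0.03 and -0.003 m and x of probe in the frame of groove_mid between -0.009 and 0.009 m and y of probe in the frame of groove_mid between -0.078 and -0.053 m and contact force between the fingers and probe above 0.5 N), for 0.05 s.
6. the probe is back in its stand, upright on its flange and let go (horizontal distance between probe and stand below 0.008 m and height (world z) of probe below 0.008 m and angle between probe's own z axis and vertical below 0.1 rad and contact force between the fingers and probe below 0.05 N), for 0.2 s.
At the end, for the whole second after the job is handed in: The lid is held still at 50 degrees, within 6 degrees, by the fingers on its bar handle, and the probe stands seated in its stand (tip within 8 mm of the hole's axis, flange within 3 mm of the top face, upright within 0.1 rad), let go (all of step 6 and value of joint lid between 0.768 and 0.977 rad and velocity of joint lid between -0.05 and 0.05 rad/s and (contact force between the fingers and lid_c1 above 0.4 N or contact force between the fingers and lid_c2 above 0.4 N or contact force between the fingers and lid_c3 above 0.4 N)); the arm keeps its last pose, push and grip.
It fails at once if the probe is moved faster than 12 cm/s with its tip in the groove (z of probe in the frame of groove_mid between -0.03 and -0.003 m and x of probe in the frame of groove_mid between -0.009 and 0.009 m and y of probe in the frame of groove_mid between -0.085 and 0.085 m and linear speed of probe above 0.12 m/s).
It fails at once if the lid is opened while the probe is out of its stand (value of joint lid above 0.15 rad and horizontal distance between probe and stand above 0.02 m).
It fails at once if a bystander (label roll, cassette or petri dish) is moved more than 2 cm (distance of any of label_roll, cassette_0, cassette_1, petri_dish from where it was at the start of the episode above 0.02 m).
It also fails if it takes over 66 s, if anything falls off the work surface, if the arm or the gripper's body presses on something with over 40 N, if the wrist force passes 120 N, or if a joint passes its speed limit or range.

## Working session

There is one attempt and no reset: what is moved stays moved. The work goes in short steps, Python scripts to look and compute and a tool call to move; the robot and the scene stay as the last step left them, time stands still between calls to the robot, and variables do not carry over. Pictures are saved under pics/ and viewed, at most 10 in all, crops included, and the job is handed in when it is done.

Besides the shell and the picture viewer there is one more tool, called after "Request:" as a command line: name --argument value ..., lists and objects as JSON in quotes. arm_command: Moves the arm, as the interface text tells. Its arguments: {"type":"object","properties":{"series":{"type":"array","items":{"type":"number"}},"force":{"type":"number"}},"required":["series"]}

```bash
mkdir -p pics; ls; cat > h.py <<'E'
import numpy as np, cv2
from scipy.spatial.transform import Rotation as R
from plant import telemetry, vision, ctrl
def snap(n):
    s=telemetry.get_state(); c=vision.read_camera(n)
    if n=="wrist":
        T=np.eye(4);T[:3,:3]=R.from_quat(s["tcp_rot"]).as_matrix();T[:3,3]=s["eef_pos"]
        c["M"]=T@np.array(c["T_tool_cam"])
    else:
        Rm=cv2.Rodrigues(np.array(c["rvec"],float))[0];M=np.eye(4);M[:3,:3]=Rm.T
        M[:3,3]=-Rm.T@np.array(c["tvec"],float).ravel();c["M"]=M
    return c
def ray(c,uv):
    p=cv2.undistortPoints(np.array([[uv]],float),np.array(c["K"]),np.array(c["D"]))[0,0]
    d=c["M"][:3,:3]@np.array([p[0],p[1],1]);return c["M"][:3,3],d/np.linalg.norm(d)
def onz(c,uv,z):
    o,d=ray(c,uv);return o+d*(z-o[2])/d[2]
def proj(c,P):
    W=np.linalg.inv(c["M"]);return cv2.projectPoints(np.array(P,float).reshape(-1,1,3),cv2.Rodrigues(W[:3,:3])[0],W[:3,3],np.array(c["K"]),np.array(c["D"]))[0][:,0]
def tri(c1,u1,c2,u2):
    o1,d1=ray(c1,u1);o2,d2=ray(c2,u2)
    t=np.linalg.lstsq(np.c_[d1,-d2],o2-o1,rcond=None)[0];a=o1+d1*t[0];b=o2+d2*t[1]
    return (a+b)/2,np.linalg.norm(a-b)
E
python3 - <<'E'
from h import *
print(telemetry.get_state())
for n in("scene","top","wrist"):
    c=snap(n);cv2.imwrite(f"pics/{n}0.png",c["color"]);print(n,c["M"].round(3).tolist(),np.array(c["K"]).round(1).tolist())
    if n!="wrist": np.save(n+"0.npy",c,allow_pickle=True)
E
```

```text
pics
{'time': 0.0, 'qpos': array([ 1.17795901e+00,  2.87183386e-01,  1.57817273e+00,  4.17470661e-05,
        1.27858097e+00, -1.49996005e-01]), 'dq': array([-0.00069316, -0.00068262, -0.00068982, -0.00015396,  0.0010534 ,
       -0.00151336]), 'joint_efforts': array([-2.51958563e-04, -4.06000078e+01, -2.92620224e+01, -1.81102096e-04,
        6.01521431e-03,  2.57150546e-06]), 'eef_pos': array([0.16201911, 0.65459833, 0.22993766]), 'tcp_rot': array([ 1.21128434e-01,  9.92636151e-01, -1.12394891e-03, -3.33517772e-04]), 'contact_force': array([ 0.43829812,  0.08269716, -0.25529931]), 'wrist_torque': array([-0.03454771,  0.00751792,  0.0255898 ]), 'finger_force': 0.0, 'opening': 0.9968465286243033}
scene [[-0.464, -0.377, 0.802, -0.281], [-0.886, 0.198, -0.42, 0.454], [-0.0, -0.905, -0.425, 0.502], [0.0, 0.0, 0.0, 1.0]] [[381.0, 0.0, 279.0], [0.0, 381.0, 209.7], [0.0, 0.0, 1.0]]
top [[-0.013, -0.992, 0.123, 0.346], [-1.0, 0.013, 0.002, 0.025], [-0.003, -0.123, -0.992, 1.609], [0.0, 0.0, 0.0, 1.0]] [[484.1, 0.0, 284.3], [0.0, 484.1, 211.1], [0.0, 0.0, 1.0]]
wrist [[0.24, 0.932, 0.271, 0.092], [0.971, -0.23, -0.069, 0.672], [-0.003, 0.279, -0.96, 0.373], [0.0, 0.0, 0.0, 1.0]] [[314.4, 0.0, 277.3], [0.0, 314.4, 209.6], [0.0, 0.0, 1.0]]
```

View pics/scene0.png

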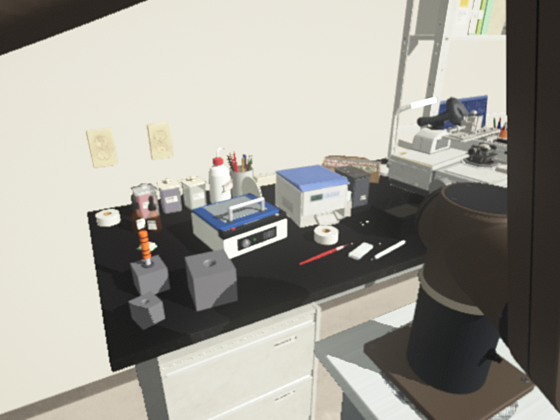

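View pics/top0.png

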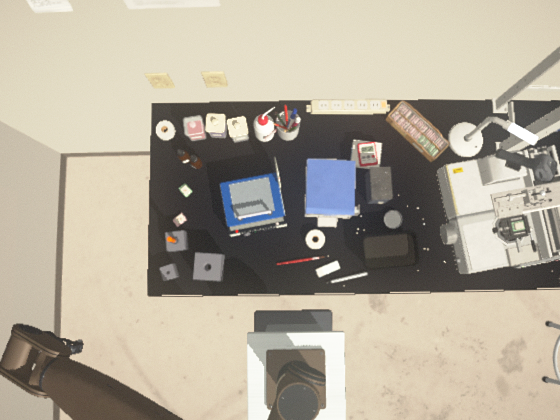

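The scene view shows the probe with its orange-banded handle at (145,245), in the stand at (150,275). It also shows the blue-lidded box at (238,222).

Candidates for the stand, in top-view pixels:
- Small block at (169,271).
- Large block at (208,267).
- Block holding the probe at (176,241), about 20 px ≈ 60 mm wide. This is the one I choose.

The white/blue unit at (330,187) has no bar handle, so the box is the one at (252,203). I'll check both choices in one close crop.

```bash
python3 - <<'E'
from h import *
t=np.load("top0.npy",allow_pickle=True).item();s=np.load("scene0.npy",allow_pickle=True).item()
a=cv2.resize(t["color"][165:290,155:295],None,fx=4,fy=4,interpolation=cv2.INTER_CUBIC) # 560x500
b=cv2.resize(s["color"][185:295,125:295],None,fx=4,fy=4,interpolation=cv2.INTER_CUBIC)
cv2.imwrite("pics/c1.png",a);cv2.imwrite("pics/c2.png",b)
for n,uv,z in[("probetop",(173,238.5),.135),("stand",(176,241),.055),("big",(208,267),.09),("small",(169,271),.05),("lid",(252,203),.08)]:print(n,onz(t,uv,z).round(3))
E
```

```text
probetop [0.449 0.369 0.135]
stand [0.446 0.378 0.055]
big [0.361 0.268 0.09 ]
small [0.35  0.401 0.05 ]
lid [0.563 0.13  0.08 ]
```

View pics/c1.png

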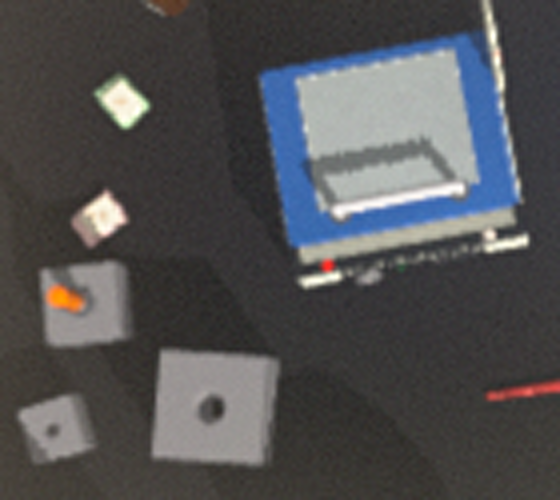

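View pics/c2.png

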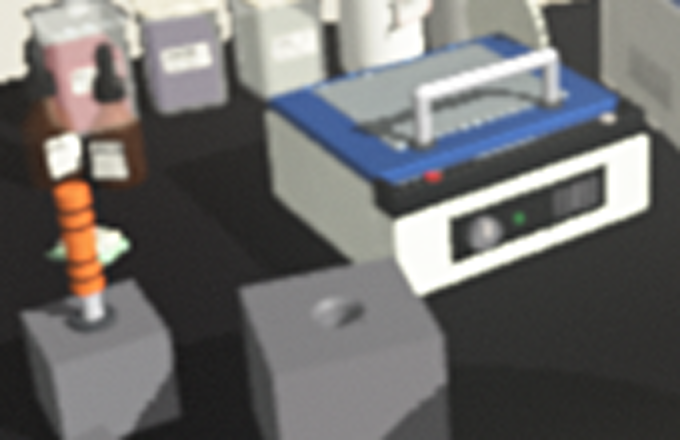

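The crops confirm the choice. The probe hangs in the 60 mm block at top (176,240). The red dot is at top (236.6,230.9) and the white dot at (276.9,223.1). The bar handle runs from (238.5,218) to (271,211.5).

```bash
cat > dots.py <<'E'
from h import *
def blob(c,m,roi=None):
    n,l,st,ce=cv2.connectedComponentsWithStats(m.astype(np.uint8)); 
    return sorted([(int(st[i,4]),ce[i].round(2).tolist(),st[i,:4].tolist()) for i in range(1,n) if (roi is None or (roi[0]<ce[i][0]<roi[2] and roi[1]<ce[i][1]<roi[3]))],reverse=True)[:5]
def red(c): 
    h=cv2.cvtColor(c["color"],cv2.COLOR_BGR2HSV);return ((h[...,0]<6)|(h[...,0]>172))&(h[...,1]>150)&(h[...,2]>90)
def orange(c):
    h=cv2.cvtColor(c["color"],cv2.COLOR_BGR2HSV);return (h[...,0]>6)&(h[...,0]<18)&(h[...,1]>160)&(h[...,2]>120)
E
python3 - <<'E'
from dots import *
t=np.load("top0.npy",allow_pickle=True).item();s=np.load("scene0.npy",allow_pickle=True).item()
print(blob(t,red(t),(220,200,290,250)),blob(s,red(s),(200,200,300,260)))
print(blob(t,orange(t),(150,200,200,260)),blob(s,orange(s),(120,200,180,290)))
for n,a,b in [("red",(236.6,230.9),(232.9,228.8)),("white",(276.9,223.1),(276.9,214.2)),("barL",(238.5,218),(230.2,207.6)),("barR",(271,211.5),(262.9,197.9))]:
    print(n,tri(t,a,s,b),onz(t,a,.08 if n in("red","white") else .114),onz(s,b,.08 if n in("red","white") else .114))
E
```

```text
[(8, [236.5, 231.0], [235, 230, 4, 3])] [(3, [233.0, 229.0], [232, 229, 3, 1])]
[(28, [170.82, 239.21], [167, 237, 8, 6])] [(209, [144.44, 243.12], [138, 230, 13, 29])]
red (array([0.47501473, 0.18024026, 0.07795037]), np.float64(0.001639381478538334)) [0.47450741 0.17927821 0.08      ] [0.47187194 0.18223875 0.08      ]
white (array([0.49811614, 0.05155732, 0.07748498]), np.float64(0.0006763213473016905)) [0.49770083 0.05121871 0.08      ] [0.49370754 0.05421398 0.08      ]
barL (array([0.51195083, 0.17051392, 0.11597737]), np.float64(0.001799723212296023)) [0.5118065  0.16987381 0.114     ] [0.51660396 0.16979951 0.114     ]
barR (array([0.53226705, 0.07125859, 0.11355556]), np.float64(0.005965848817362595)) [0.5308291  0.06859123 0.114     ] [0.53320075 0.07410156 0.114     ]
```

Request:
arm_command --series '[-34.5, -20.8, -2, 0, 0, 65.7, 0, -34.5, -20.8, -2, 0, 0, 65.7, 0, -34.5, -20.8, -2, 0, 0, 65.7, 0, -34.5, -20.8, -2, 0, 0, 65.7, 0, -34.5, -20.8, -2, 0, 0, 65.7, 0, -34.5, -20.8, -2, 0, 0, 65.7, 0, -34.5, -20.8, -2, 0, 0, 65.7, 0, -34.5, -20.8, -2, 0, 0, 65.7, 0, -34.5, -20.8, -2, 0, 0, 65.7, 0, -34.5, -20.8, -2, 0, 0, 65.7, 0]'

```text
time: 0.98
eef_pos: [0.4491, 0.3676, 0.2513]
tcp_rot: [0.643, 0.766, -0.0, 0.0]
contact_force: [0.1, -0.1, -0.8]
opening: 1.0
finger_force: 0.0
```

Request:
arm_command --series '[0, 0, 0, 0, 0, 0, 0, 0, 0, 0, 0, 0, 0, 0]'

```text
time: 1.15
eef_pos: [0.4479, 0.3692, 0.251]
tcp_rot: [0.641, 0.767, -0.0, -0.0]
contact_force: [0.5, -0.5, -0.2]
opening: 0.996
finger_force: 0.0
```

```bash
python3 - <<'E'
from dots import *
s=telemetry.get_state();print(s["eef_pos"],s["tcp_rot"],s["qpos"])
c=snap("wrist");np.save("w1.npy",c,allow_pickle=True);cv2.imwrite("pics/w1.png",c["color"])
print(blob(c,orange(c)),c["M"].round(3).tolist(), proj(c,[[.446,.37,.13],[.446,.37,.055],[.4745,.1795,.08],[.525,.122,.114]]))
E
```

```text
[0.44791977 0.36922803 0.25102446] [ 6.41255339e-01  7.67327463e-01 -2.29601497e-04 -3.20643226e-04] [5.14494626e-01 6.46437194e-02 1.79357933e+00 4.56963430e-04
 1.28402538e+00 3.35835305e-01]
[(35, [284.91, 180.2], [276, 178, 17, 9]), (35, [283.43, 173.66], [277, 172, 14, 5]), (3, [285.0, 170.0], [284, 170, 3, 1]), (2, [281.5, 170.0], [281, 170, 2, 1]), (1, [292.0, 189.0], [292, 189, 1, 1])] [[0.984, 0.171, 0.049, 0.434], [0.178, -0.945, -0.276, 0.439], [-0.001, 0.28, -0.96, 0.394], [0.0, 0.0, 0.0, 1.0]] [[276.54553109 202.37703061]
 [276.76070383 184.7674004 ]
 [271.82848804 347.87300023]
 [306.12287991 417.24528393]]
```

View pics/w1.png

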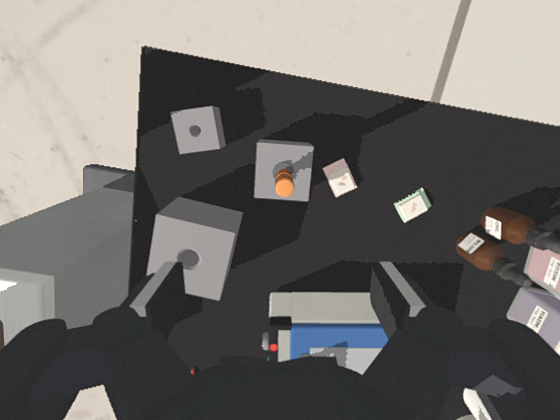

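The wrist view shows the probe cap at (285,187) over the stand's top face, whose corners are near (257,140), (313,143), (311,201) and (255,199). The red dot is at (274,347), where I predicted it.

```bash
python3 - <<'E'
from dots import *
c=np.load("w1.npy",allow_pickle=True).item()
t=np.load("top0.npy",allow_pickle=True).item();s=np.load("scene0.npy",allow_pickle=True).item()
im=c["color"];h=cv2.cvtColor(im,cv2.COLOR_BGR2HSV)
o=(h[...,0]<22)&(h[...,1]>120)&(h[...,2]>70)
print("orange",blob(c,o,(260,150,310,210)))
ys,xs=np.where(o[150:210,260:310]);low=ys.max()+150;print("lowest row",low,xs[ys==ys.max()].mean()+260)
# grey stand face
g=(h[...,1]<60)&(h[...,2]>70)
n=blob(c,g,(240,120,330,220));print(n)
m=np.zeros(g.shape,np.uint8);x,y,w,hh=n[0][2];m[y:y+hh,x:x+w]=g[y:y+hh,x:x+w]
r=cv2.minAreaRect(cv2.findContours(m,0,2)[0][0] if 0 else np.argwhere(m)[:,::-1].astype(np.float32));print(r,[onz(c,p,.055).round(4).tolist() for p in cv2.boxPoints(r)],onz(c,r[0],.055))
for uv in[(285,187),(285,186)]:print("cap",onz(c,uv,.135))
print("red",onz(c,(274,347),.08),blob(c,red(c),(255,330,290,360)))
print("top cam/scene probe handle", tri(t,(170.8,239.2),s,(144,232)), onz(s,(144.4,231),.133))
E
```

```text
orange [(396, [283.84, 182.97], [275, 169, 19, 28])]
lowest row 196 284.0
[(2899, [282.56, 168.08], [253, 139, 61, 63])]
((282.82159423828125, 170.0572967529297), (57.4185676574707, 59.483314514160156), 3.990912914276123) [[0.4217, 0.3507, 0.055], [0.4159, 0.4151, 0.055], [0.4761, 0.4218, 0.055], [0.4852, 0.3575, 0.055]] [0.44957709 0.38713099 0.055     ]
cap [0.45039591 0.38573868 0.135     ]
cap [0.45023751 0.38658032 0.135     ]
red [0.47682644 0.1811777  0.08      ] [(47, [273.13, 347.0], [270, 344, 7, 7])]
top cam/scene probe handle (array([0.44746753, 0.37902777, 0.13262693]), np.float64(0.004628872602232529)) [0.45236014 0.37968981 0.133     ]
```

Request:
arm_command --series '[1.4, 0.4, 0, 0, 0, 0, 0, 1.4, 0.4, 4, 0, 0, 0, 0, 1.4, 0.4, 7, 0, 0, 0, 0, 1.4, 0.4, 9, 0, 0, 0, 0, 1.4, 0.4, 9, 0, 0, 0, 0]'

```text
time: 1.62
eef_pos: [0.444, 0.385, 0.155]
tcp_rot: [0.639, 0.769, -0.005, -0.002]
contact_force: [-0.0, -0.4, -0.8]
opening: 0.999
finger_force: 0.0
```

```bash
python3 - <<'E'
from dots import *
s=telemetry.get_state();print(s["eef_pos"],s["tcp_rot"])
c=snap("wrist");np.save("w2.npy",c,allow_pickle=True)
h=cv2.cvtColor(c["color"],cv2.COLOR_BGR2HSV);o=(h[...,0]<22)&(h[...,1]>120)&(h[...,2]>70)
b=blob(c,o,(200,80,360,330));print(b)
x,y,w,hh=b[0][2];low=y+hh;print("cap",onz(c,(x+w/2,low-w/2),.135))
cv2.imwrite("pics/w2.png",c["color"])
E
```

```text
[0.44397934 0.38499896 0.15500355] [ 0.63901219  0.76917607 -0.00521444 -0.00209738]
[(1191, [288.9, 239.91], [275, 211, 30, 55])]
cap [0.4498372 0.3858546 0.135    ]
```

View pics/w2.png

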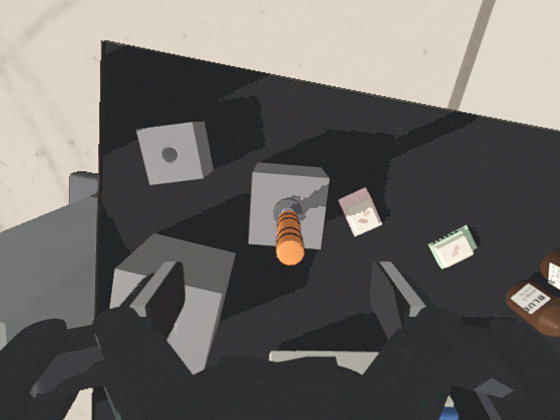

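The probe is between the open fingers, with its cap at (290,252), i.e. (0.450, 0.386), and its shaft upright in the stand. Next I descend and grip.

Request:
arm_command --series '[0.2, 0.1, 2.5, 0, 0, 0, 0, 0.2, 0.1, 5, 0, 0, 0, 0, 0.2, 0.1, 6.5, 0, 0, 0, 0, 0.2, 0.1, 7.5, 0, 0, 0, 0, 0.2, 0.1, 7.5, 0, 0, 0, 0, 0.2, 0.1, 7.5, 0, 0, 0, 0, 0.2, 0.1, 7.5, 0, 0, 0, 0]'

```text
time: 2.25
eef_pos: [0.4503, 0.3882, 0.0886]
tcp_rot: [0.64, 0.768, 0.002, 0.001]
contact_force: [0.2, 0.2, 0.1]
opening: 0.998
finger_force: 0.0
```

Request:
arm_command --series '[0, 0, 0, 0, 0, 0, 1, 0, 0, 0, 0, 0, 0, 1, 0, 0, 0, 0, 0, 0, 1, 0, 0, 0, 0, 0, 0, 1, 0, 0, 0, 0, 0, 0, 1, 0, 0, 0, 0, 0, 0, 1, 0, 0, 0, 0, 0, 0, 1, 0, 0, 0, 0, 0, 0, 1]' --force 40

```text
time: 2.92
eef_pos: [0.4491, 0.3869, 0.0863]
tcp_rot: [0.64, 0.768, -0.0, -0.0]
contact_force: [-0.5, -0.4, 0.0]
opening: 0.175
finger_force: 39.0
```

Request:
arm_command --series '[0, 0, -2, 0, 0, 0, 1, 0, 0, -5, 0, 0, 0, 1, 0, 0, -8, 0, 0, 0, 1, 0, 0, -11, 0, 0, 0, 1, -3, 0, -11, 0, 0, 0, 1, -6, 0, -11, 0, 0, 0, 1, -9, 0, -11, 0, 0, 0, 1, -12, 0, -11, 0, 0, 0, 1, -15, 0, -11, 0, 0, 0, 1, -18, 0.1, -11, 0, 0, 0, 1]'

```text
time: 3.75
eef_pos: [0.4823, 0.2088, 0.1961]
tcp_rot: [0.64, 0.768, -0.0, -0.0]
contact_force: [0.3, -0.1, -0.8]
opening: 0.175
finger_force: 39.4
```

Request:
arm_command --series '[-2, 0, 0, 0, 0, 0, 1, -2.8, 0, 0, 0, 0, 0, 1, -2.8, 0, 0, 0, 0, 0, 1, -2.8, 0, 0, 0, 0, 0, 1, -2.8, 0, 0, 0, 0, 0, 1]'

```text
time: 4.17
eef_pos: [0.4874, 0.1836, 0.1963]
tcp_rot: [0.64, 0.769, 0.0, -0.0]
contact_force: [0.3, -0.0, -0.8]
opening: 0.179
finger_force: 39.4
```

```bash
python3 - <<'E'
from dots import *
s=telemetry.get_state();print(s["eef_pos"],s["tcp_rot"])
c=snap("wrist");np.save("w3.npy",c,allow_pickle=True)
M=R.from_quat(s["tcp_rot"]).as_matrix();tip=np.array(s["eef_pos"])+M@[-.001,0,.0813]
print("tip pred",tip,proj(c,[tip]))
print("red",[(b,onz(c,b[1],.08).round(4)) for b in blob(c,red(c))])
cv2.imwrite("pics/w3.png",c["color"])
t=snap("top");s2=snap("scene");cv2.imwrite("pics/t3.png",t["color"]);print(proj(t,[tip]),proj(s2,[tip]))
cv2.imwrite("pics/s3.png",cv2.resize(s2["color"][150:270,170:330],None,fx=5,fy=5,interpolation=cv2.INTER_CUBIC))
E
```

```text
[0.48739456 0.18356649 0.19625113] [ 6.39844606e-01  7.68504259e-01  1.28872242e-04 -2.59891795e-04]
tip pred [0.48755669 0.18262618 0.11495058] [[278.63218603 218.73627789]]
red [((100, [264.77, 204.99], [259, 200, 12, 11]), array([0.4758, 0.1815, 0.08  ])), ((3, [165.0, 289.0], [165, 288, 1, 3]), array([0.3989, 0.0854, 0.08  ])), ((3, [164.0, 280.0], [164, 279, 1, 3]), array([0.3972, 0.0945, 0.08  ])), ((1, [165.0, 294.0], [165, 294, 1, 1]), array([0.3993, 0.0801, 0.08  ])), ((1, [165.0, 285.0], [165, 285, 1, 1]), array([0.3985, 0.0895, 0.08  ]))]
[[234.38048989 225.7901464 ]] [[229.52167007 212.90334408]]
```

View pics/w3.png

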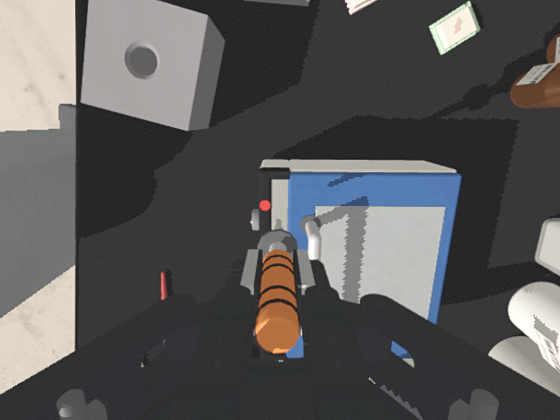

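The wrist view has the red dot at (265,205) on the black lip. The light groove spans about columns 272–288, and the lid edge is at column 288. The held probe's handle is at (278,300), and the bar post at (313,225).

```bash
python3 - <<'E'
from dots import *
c=np.load("w3.npy",allow_pickle=True).item()
g=c["color"].astype(int)
for r in(184,192,200): print(r,[tuple(v) for v in g[r,256:294:2]])
yh=np.array([.983,.181,0]);xh=np.array([-.181,.983,0]);tip=np.array([.4876,.1826,.115])
for r in (184,192,200):
    sat=g[r,:,0]-g[r,:,2]; v=g[r].sum(1)
    e1=next(u for u in range(264,285) if v[u]>250); e2=next(u for u in range(275,300) if sat[u]>50)
    print(r,e1,e2,[( (onz(c,(u-.5,r),.08)-tip)@yh).round(4) for u in(e1,e2)])
print("red rel",(onz(c,(264.77,205),.08)-tip)@yh,(onz(c,(264.77,205),.08)-tip)@xh)
E
```

```text
184 [(np.int64(53), np.int64(52), np.int64(53)), (np.int64(60), np.int64(60), np.int64(61)), (np.int64(61), np.int64(58), np.int64(56)), (np.int64(61), np.int64(59), np.int64(62)), (np.int64(56), np.int64(54), np.int64(56)), (np.int64(57), np.int64(55), np.int64(55)), (np.int64(53), np.int64(53), np.int64(52)), (np.int64(41), np.int64(43), np.int64(40)), (np.int64(166), np.int64(174), np.int64(177)), (np.int64(182), np.int64(192), np.int64(194)), (np.int64(181), np.int64(190), np.int64(192)), (np.int64(180), np.int64(189), np.int64(191)), (np.int64(179), np.int64(189), np.int64(190)), (np.int64(177), np.int64(188), np.int64(190)), (np.int64(179), np.int64(189), np.int64(190)), (np.int64(176), np.int64(189), np.int64(192)), (np.int64(191), np.int64(149), np.int64(120)), (np.int64(193), np.int64(135), np.int64(91)), (np.int64(176), np.int64(124), np.int64(84))]
192 [(np.int64(55), np.int64(53), np.int64(55)), (np.int64(59), np.int64(58), np.int64(58)), (np.int64(63), np.int64(62), np.int64(62)), (np.int64(56), np.int64(56), np.int64(57)), (np.int64(56), np.int64(56), np.int64(56)), (np
[... 1031 characters left out ...]
6), np.int64(178)), (np.int64(181), np.int64(192), np.int64(194)), (np.int64(180), np.int64(190), np.int64(192)), (np.int64(178), np.int64(189), np.int64(190)), (np.int64(180), np.int64(190), np.int64(191)), (np.int64(179), np.int64(188), np.int64(191)), (np.int64(179), np.int64(189), np.int64(191)), (np.int64(179), np.int64(191), np.int64(194)), (np.int64(197), np.int64(142), np.int64(103)), (np.int64(186), np.int64(132), np.int64(87)), (np.int64(175), np.int64(121), np.int64(82))]
184 271 288 [np.float64(-0.0068), np.float64(0.0075)]
192 271 288 [np.float64(-0.0068), np.float64(0.0076)]
200 264 288 [np.float64(-0.0128), np.float64(0.0076)]
red rel -0.01175284999392674 0.0010790283688511784
```

The groove centre is 0.35 mm from the tip across, and parallel to the tool, so I'll lower the probe.

Request:
arm_command --series '[0, 0, 1.5, 0, 0, 0, 1, 0, 0, 2.6, 0, 0, 0, 1, 0, 0, 3, 0, 0, 0, 1, 0, 0, 3.3, 0, 0, 0, 1, 0, 0, 3.6, 0, 0, 0, 1, 0, 0, 3.9, 0, 0, 0, 1, 0, 0, 4.2, 0, 0, 0, 1, 0, 0, 4.5, 0, 0, 0, 1, 0, 0, 4.7, 0, 0, 0, 1, 0, 0, 4.7, 0, 0, 0, 1]'

```text
time: 5.15
eef_pos: [0.4874, 0.1825, 0.1489]
tcp_rot: [0.64, 0.768, -0.0, -0.0]
contact_force: [0.6, 0.8, -1.0]
opening: 0.176
finger_force: 39.4
```

Request:
arm_command --series '[-0.1, 0, 0, 0, 0, 0, 1, -0.3, 0, 0, 0, 0, 0, 1, -0.55, 0, 0, 0, 0, 0, 1, -0.8, 0, 0, 0, 0, 0, 1, -1.05, 0, 0, 0, 0, 0, 1, -1.3, 0, 0, 0, 0, 0, 1, -1.55, 0, 0, 0, 0, 0, 1, -1.8, 0, 0, 0, 0, 0, 1, -2.05, 0, 0, 0, 0, 0, 1, -2.3, 0, 0, 0, 0, 0, 1]'

```text
time: 5.98
eef_pos: [0.4918, 0.1597, 0.1493]
tcp_rot: [0.64, 0.768, -0.0, 0.0]
contact_force: [0.6, 1.0, 0.1]
opening: 0.178
finger_force: 39.4
```

Request:
arm_command --series '[-0.25, 0, 0, 0, 0, 0, 1, -0.5, 0, 0, 0, 0, 0, 1, -0.75, 0, 0, 0, 0, 0, 1, -1, 0, 0, 0, 0, 0, 1, -1.25, 0, 0, 0, 0, 0, 1, -1.5, 0, 0, 0, 0, 0, 1, -1.75, 0, 0, 0, 0, 0, 1, -2, 0, 0, 0, 0, 0, 1, -2.25, 0, 0, 0, 0, 0, 1, -2.5, 0, 0, 0, 0, 0, 1]'

```text
time: 6.82
eef_pos: [0.4964, 0.1351, 0.1493]
tcp_rot: [0.64, 0.768, 0.0, -0.0]
contact_force: [-0.6, 0.1, -1.4]
opening: 0.176
finger_force: 39.4
```

Request:
arm_command --series '[-0.25, 0, 0, 0, 0, 0, 1, -0.5, 0, 0, 0, 0, 0, 1, -0.75, 0, 0, 0, 0, 0, 1, -1, 0, 0, 0, 0, 0, 1, -1.25, 0, 0, 0, 0, 0, 1, -1.5, 0, 0, 0, 0, 0, 1, -1.75, 0, 0, 0, 0, 0, 1, -2, 0, 0, 0, 0, 0, 1, -2.25, 0, 0, 0, 0, 0, 1, -2.5, 0, 0, 0, 0, 0, 1]'

```text
time: 7.65
eef_pos: [0.5009, 0.1105, 0.1493]
tcp_rot: [0.64, 0.768, 0.0, 0.0]
contact_force: [-0.3, -0.5, 0.0]
opening: 0.175
finger_force: 39.4
```

```bash
python3 - <<'E'
from dots import *
s=telemetry.get_state();c=snap("wrist");np.save("w4.npy",c,allow_pickle=True)
tip=np.array(s["eef_pos"])+[0,0,-.0813];yh=np.array([.983,.181,0])
g=c["color"].astype(int)
for r in(130,150,170,185):
    v=g[r].sum(1);sat=g[r,:,0]-g[r,:,2]
    e=[u for u in range(240,320) if v[u]>400 and sat[u]<30 and v[u-1]>330]
    if e: print(r,e[0],e[-1],[((onz(c,(u,r),.08)-tip)@yh).round(4) for u in(e[0]-1.,e[-1]+.5)])
print(s["eef_pos"])
E
```

```text
130 271 290 [np.float64(-0.0058), np.float64(0.0077)]
150 244 319 [np.float64(-0.0238), np.float64(0.0271)]
170 271 319 [np.float64(-0.0059), np.float64(0.0276)]
185 270 319 [np.float64(-0.0067), np.float64(0.028)]
[0.50086833 0.11053759 0.14934255]
```

Request:
arm_command --series '[-0.25, 0, 0, 0, 0, 0, 1, -0.5, 0, 0, 0, 0, 0, 1, -0.75, 0, 0, 0, 0, 0, 1, -1, 0.05, 0, 0, 0, 0, 1, -1.25, 0.05, 0, 0, 0, 0, 1, -1.5, 0.05, 0, 0, 0, 0, 1, -1.75, 0.05, 0, 0, 0, 0, 1, -2, 0.05, 0, 0, 0, 0, 1, -2.25, 0.05, 0, 0, 0, 0, 1, -2.5, 0.05, 0, 0, 0, 0, 1]'

```text
time: 8.53
eef_pos: [0.5058, 0.086, 0.1493]
tcp_rot: [0.64, 0.768, -0.0, -0.0]
contact_force: [-0.3, -0.7, -0.1]
opening: 0.176
finger_force: 39.4
```

Request:
arm_command --series '[-0.25, 0, 0, 0, 0, 0, 1, -0.5, 0, 0, 0, 0, 0, 1, -0.75, 0, 0, 0, 0, 0, 1, -1, 0, 0, 0, 0, 0, 1, -1.25, 0, 0, 0, 0, 0, 1, -1.5, 0, 0, 0, 0, 0, 1, -1.75, 0, 0, 0, 0, 0, 1, -2, 0, 0, 0, 0, 0, 1, -2.25, 0, 0, 0, 0, 0, 1, -2.5, 0, 0, 0, 0, 0, 1]'

```text
time: 9.37
eef_pos: [0.5104, 0.0615, 0.1493]
tcp_rot: [0.64, 0.768, 0.0, -0.0]
contact_force: [-0.0, 0.3, -0.9]
opening: 0.177
finger_force: 39.4
```

Request:
arm_command --series '[-0.25, 0, 0, 0, 0, 0, 1, -0.5, 0, 0, 0, 0, 0, 1, -0.65, 0, 0, 0, 0, 0, 1, -0.7, 0, 0, 0, 0, 0, 1, -0.7, 0, 0, 0, 0, 0, 1, -0.7, 0, 0, 0, 0, 0, 1]'

```text
time: 9.87
eef_pos: [0.5116, 0.0548, 0.1493]
tcp_rot: [0.64, 0.768, 0.0, -0.0]
contact_force: [-0.1, 0.6, -0.6]
opening: 0.176
finger_force: 39.4
```

```bash
python3 - <<'E'
from dots import *
s=telemetry.get_state();print(s["eef_pos"],s["contact_force"])
d=np.array(s["eef_pos"])-[.4758,.1815,0]
print("along",d[:2]@[.181,-.983],"across",d[:2]@[.983,.181],"(want .130,.0125)")
E
```

```text
[0.51157384 0.05482021 0.14931751] [-0.10266561  0.60435664 -0.64530017]
along 0.131001297145656 across 0.012236643597998689 (want .130,.0125)
```

Request:
arm_command --series '[0, 0, -0.3, 0, 0, 0, 1, 0, 0, -0.7, 0, 0, 0, 1, 0, 0, -1.2, 0, 0, 0, 1, 0, 0, -1.7, 0, 0, 0, 1, 0, 0, -2.5, 0, 0, 0, 1, 0, 0, -4, 0, 0, 0, 1, 0, 0, -5, 0, 0, 0, 1, 2, 0, -5, 0, 0, 0, 1, 5, 0, -5, 0, 0, 0, 1, 8.5, 0, -5, 0, 0, 0, 1]'

```text
time: 10.7
eef_pos: [0.4969, 0.1384, 0.2008]
tcp_rot: [0.641, 0.767, 0.001, 0.001]
contact_force: [0.8, -0.2, -1.1]
opening: 0.176
finger_force: 39.4
```

Request:
arm_command --series '[3.5, 0, 0, 0, 0, 0, 1, 7, 0, 0, 0, 0, 0, 1, 10.5, 0, 0, 0, 0, 0, 1, 14, 0, 0, 0, 0, 0, 1, 17.5, 0, 0, 0, 0, 0, 1, 21, -0.1, 0, 0, 0, 0, 1, 23.5, -0.1, 0, 0, 0, 0, 1, 25, -0.1, 0, 0, 0, 0, 1, 25.3, -0.1, 0, 0, 0, 0, 1, 25.3, -0.1, 0, 0, 0, 0, 1]'

```text
time: 11.53
eef_pos: [0.4496, 0.3873, 0.1996]
tcp_rot: [0.64, 0.769, -0.0, 0.0]
contact_force: [0.3, 0.1, -0.7]
opening: 0.175
finger_force: 39.4
```

Request:
arm_command --series '[0, 0, 1, 0, 0, 0, 1, 0, 0, 3, 0, 0, 0, 1, 0, 0, 4.5, 0, 0, 0, 1, 0, 0, 4.8, 0, 0, 0, 1, 0, 0, 4.8, 0, 0, 0, 1, 0, 0, 4.8, 0, 0, 0, 1]'

```text
time: 12.03
eef_pos: [0.4502, 0.3862, 0.1515]
tcp_rot: [0.641, 0.768, 0.0, 0.0]
contact_force: [0.5, -0.9, -0.7]
opening: 0.178
finger_force: 39.4
```

```bash
python3 - <<'E'
from dots import *
s=telemetry.get_state();p=np.array(s["eef_pos"]);print(p,s["contact_force"])
d=np.array([.4491,.3869,.0863])-p
print("to go cm x,y,z tool",100*(R.from_quat(s["tcp_rot"]).inv().apply(d)))
c=snap("wrist");cv2.imwrite("pics/w5.png",c["color"]);print(proj(c,[p-[0,0,.0813],[.4491,.3858,.055]]))
E
```

```text
[0.45023029 0.38624101 0.1515191 ] [ 0.52541465 -0.92582928 -0.7164773 ]
to go cm x,y,z tool [ 0.08590319 -0.10015467  6.52188788]
[[278.62313687 217.44737709]
 [277.0467005  211.90402092]]
```

View pics/w5.png

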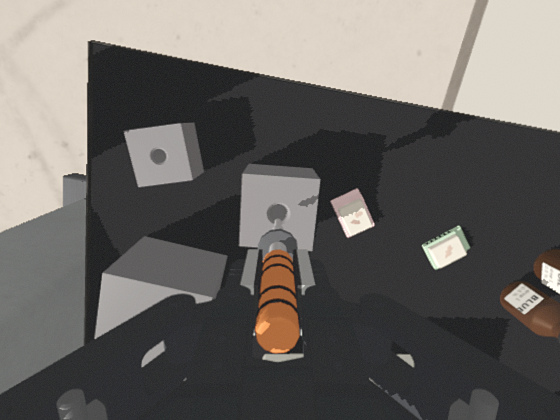

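The view shows the hole at (277,211), right where the seat is predicted, with the probe tip just above it. I'll insert it.

Request:
arm_command --series '[0.1, -0.1, 0, 0, 0, 0, 1, 0.1, -0.1, 0.7, 0, 0, 0, 1, 0.1, -0.1, 1.5, 0, 0, 0, 1, 0.1, -0.1, 2.3, 0, 0, 0, 1, 0.1, -0.1, 3.3, 0, 0, 0, 1, 0.1, -0.1, 4.3, 0, 0, 0, 1, 0.1, -0.1, 5.3, 0, 0, 0, 1, 0.1, -0.1, 6, 0, 0, 0, 1, 0.1, -0.1, 6.4, 0, 0, 0, 1, 0.1, -0.1, 6.4, 0, 0, 0, 1]'

```text
time: 12.92
eef_pos: [0.4483, 0.3878, 0.0868]
tcp_rot: [0.64, 0.768, -0.001, -0.0]
contact_force: [0.0, 0.1, -0.8]
opening: 0.176
finger_force: 39.4
```

Request:
arm_command --series '[0, 0, 0, 0, 0, 0, 0.5, 0, 0, 0, 0, 0, 0, 0.5, 0, 0, 0, 0, 0, 0, 0, 0, 0, 0, 0, 0, 0, 0, 0, 0, 0, 0, 0, 0, 0, 0, 0, 0, 0, 0, 0, 0, 0, 0, 0, 0, 0, 0, 0, 0, 0, 0, 0, 0, 0, 0]'

```text
time: 13.58
eef_pos: [0.4485, 0.3879, 0.0874]
tcp_rot: [0.64, 0.768, 0.0, 0.0]
contact_force: [-0.1, -0.1, 1.1]
opening: 1.0
finger_force: 0.0
```

Request:
arm_command --series '[0, 0, -2, 0, 0, 0, 0, 0, 0, -5, 0, 0, 0, 0, 0, 0, -9, 0, 0, 0, 0, 0, 0, -13, 0, 0, 0, 0, 0, 0, -14, 0, 0, 0, 0, 0, 0, -14, 0, 0, 0, 0]'

```text
time: 14.08
eef_pos: [0.4507, 0.3893, 0.233]
tcp_rot: [0.64, 0.768, 0.005, 0.002]
contact_force: [0.9, -0.1, -0.0]
opening: 0.998
finger_force: 0.0
```

```bash
python3 - <<'E'
from dots import *
s=telemetry.get_state();p=np.array(s["eef_pos"]);print(p)
c=snap("wrist");cv2.imwrite("pics/w6.png",c["color"])
h=cv2.cvtColor(c["color"],cv2.COLOR_BGR2HSV);o=(h[...,0]<22)&(h[...,1]>120)&(h[...,2]>70)
b=blob(c,o,(200,80,360,330));print(b[:2]);x,y,w,hh=b[0][2];print("cap",onz(c,(x+w/2,y+hh-w/2),.135))
print("bar delta tool cm",100*R.from_quat(s["tcp_rot"]).inv().apply(np.array([.5264,.1248,.17])-p))
E
```

```text
[0.45071128 0.3893306  0.23303137]
[(524, [273.05, 208.31], [264, 191, 19, 34])]
cap [0.44825756 0.38551295 0.135     ]
bar delta tool cm [-27.40748805   2.61138233   6.22832254]
```

Request:
arm_command --series '[-3.5, 0.4, 0, 0, 0, 0, 0, -7, 0.8, 0, 0, 0, 0, 0, -10.5, 1.2, 0, 0, 0, 0, 0, -14, 1.6, 0, 0, 0, 0, 0, -17.5, 2, 0, 0, 0, 0, 0, -21, 2.4, 0, 0, 0, 0, 0, -24, 2.7, 1, 0, 0, 0, 0, -26.5, 2.8, 2, 0, 0, 0, 0, -27.3, 2.8, 3, 0, 0, 0, 0, -27.3, 2.8, 3, 0, 0, 0, 0]'

```text
time: 14.97
eef_pos: [0.5227, 0.1227, 0.192]
tcp_rot: [0.641, 0.767, -0.003, -0.003]
contact_force: [-0.2, 0.7, 0.1]
opening: 1.0
finger_force: 0.0
```

Request:
arm_command --series '[0, 0, 0, 0, 0, 0, 0, 0, 0, 0, 0, 0, 0, 0]'

```text
time: 15.13
eef_pos: [0.5246, 0.1255, 0.1965]
tcp_rot: [0.64, 0.769, -0.0, -0.001]
contact_force: [-0.4, -0.1, 0.7]
opening: 0.997
finger_force: 0.0
```

```bash
python3 - <<'E'
from dots import *
s=telemetry.get_state();p=np.array(s["eef_pos"]);print(p,s["tcp_rot"])
c=snap("wrist");np.save("w6.npy",c,allow_pickle=True);cv2.imwrite("pics/w7.png",c["color"])
print(proj(c,[[.5264,.1248,.114],[.5264-.0077,.1248+.0425,.114],[.5264+.0077,.1248-.0425,.114]]))
E
```

```text
[0.5246116  0.12547901 0.19649825] [ 6.39806574e-01  7.68535477e-01 -3.69434281e-04 -7.94824438e-04]
[[280.97238014 218.31780272]
 [281.39289388 160.73562568]
 [280.59495739 270.32898264]]
```

View pics/w7.png

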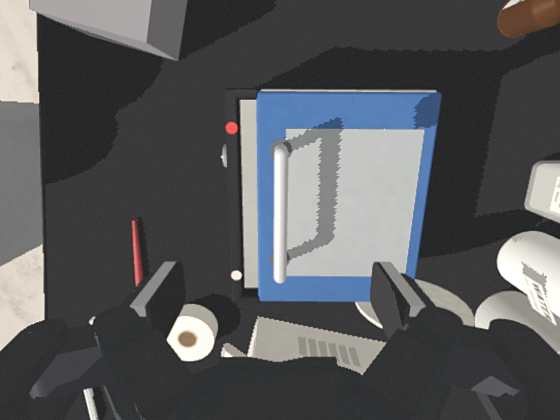

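The view shows the bar at column 280, rows 145–282, matching my prediction of column 281. The label roll at (192,332) is clear of the path. I'll descend and close on the bar.

Request:
arm_command --series '[0, 0.15, 3, 0, 0, 0, 0, 0, 0.15, 6, 0, 0, 0, 0, 0, 0.15, 8, 0, 0, 0, 0, 0, 0.15, 9.2, 0, 0, 0, 0, 0, 0.15, 9.7, 0, 0, 0, 0, 0, 0.15, 9.7, 0, 0, 0, 0, 0, 0.15, 9.7, 0, 0, 0, 0]'

```text
time: 15.77
eef_pos: [0.5277, 0.1252, 0.1016]
tcp_rot: [0.64, 0.768, 0.001, 0.001]
contact_force: [1.0, 0.0, -0.3]
opening: 0.994
finger_force: 0.0
```

Request:
arm_command --series '[0, 0, 0, 0, 0, 0, 1, 0, 0, 0, 0, 0, 0, 1, 0, 0, 0, 0, 0, 0, 1, 0, 0, 0, 0, 0, 0, 1, 0, 0, 0, 0, 0, 0, 1, 0, 0, 0, 0, 0, 0, 1, 0, 0, 0, 0, 0, 0, 1, 0, 0, 0, 0, 0, 0, 1]' --force 40

```text
time: 16.43
eef_pos: [0.527, 0.1246, 0.1006]
tcp_rot: [0.64, 0.768, 0.0, 0.0]
contact_force: [-0.4, 0.0, 1.4]
opening: 0.096
finger_force: 39.0
```

```bash
python3 - <<'E'
from dots import *
s=telemetry.get_state();p=np.array(s["eef_pos"]);print(p,s["contact_force"],s["wrist_torque"],s["qpos"])
# lift waypoints in tool frame: bar arc, tilt = -? about tool x
r=np.hypot(.125,.039);a0=np.arctan2(.039,.125)
g=.114-p[2]  # tcp below bar
for d in range(5,56,5):
    th=np.radians(d);a=a0+th;fwd=.125-r*np.cos(a);up=r*np.sin(a)-.039
    ti=np.radians(d*.4)   # tool z tilts toward the robot (-tool y)
    # tcp = bar + g*toolz
    y=fwd-g*np.sin(ti);z=-up+g*np.cos(ti)-g
    print(d,"y %.2f z %.2f tilt %.1f"%(100*y,100*z,np.degrees(ti)))
E
```

```text
[0.52695432 0.12463503 0.10060187] [-0.36079205  0.01232274  1.44169021] [ 0.00734996  0.03554671 -0.02992554] [ 4.47984932e-02  1.42356190e-01  2.00404591e+00  5.31934065e-05
  9.94706033e-01 -1.36248454e-01]
5 y 0.34 z -1.08 tilt 2.0
10 y 0.77 z -2.11 tilt 4.0
15 y 1.30 z -3.11 tilt 6.0
20 y 1.90 z -4.05 tilt 8.0
25 y 2.59 z -4.94 tilt 10.0
30 y 3.35 z -5.76 tilt 12.0
35 y 4.17 z -6.50 tilt 14.0
40 y 5.06 z -7.17 tilt 16.0
45 y 6.00 z -7.76 tilt 18.0
50 y 6.99 z -8.26 tilt 20.0
55 y 8.02 z -8.67 tilt 22.0
```

Request:
arm_command --series '[0, 0.15, -0.55, 1, 0, 0, 1, 0, 0.34, -1.08, 2, 0, 0, 1, 0, 0.77, -2.11, 4, 0, 0, 1, 0, 1.3, -3.11, 6, 0, 0, 1, 0, 1.9, -4.05, 8, 0, 0, 1, 0, 2.59, -4.94, 10, 0, 0, 1, 0, 3.35, -5.76, 12, 0, 0, 1, 0, 4.17, -6.5, 14, 0, 0, 1, 0, 4.6, -6.85, 15, 0, 0, 1, 0, 5.06, -7.17, 16, 0, 0, 1]'

```text
time: 17.27
eef_pos: [0.574, 0.133, 0.1717]
tcp_rot: [0.633, 0.76, -0.112, -0.092]
contact_force: [-6.8, -3.0, 3.6]
opening: 0.097
finger_force: 39.2
```

```bash
cat > lid.py <<'E'
from dots import *
s=telemetry.get_state();p=np.array(s["eef_pos"]);M=R.from_quat(s["tcp_rot"]).as_matrix()
g=.0134;bar=p-g*M[:,2];b0=np.array([.52695,.12464,.114]);yh=np.array([.983,.181,0])
h=b0+.125*yh;h[2]=.075
v=bar-h;ang=np.degrees(np.arctan2(v[2],-(v@yh)))-17.33
print("bar",bar,"radius",np.hypot(v[2],v@yh),"lid deg",ang,"F",s["contact_force"],s["finger_force"],s["opening"],s["time"])
a=np.radians(50+17.33);tb=h-.1309*np.cos(a)*yh;tb[2]=.075+.1309*np.sin(a)
print("shift to 50 deg, tool cm, no more tilt",100*M.T@(tb-bar))
E
python3 lid.py
```

```text
bar [0.57773093 0.13366085 0.18454907] radius 0.13182719251562647 lid deg 38.87212891446174 F [-6.79869442 -2.97274192  3.56926805] 39.21632409095764 0.0973368752464927 17.2667
shift to 50 deg, tool cm, no more tilt [ 0.03283991  1.87531246 -1.73419384]
```

Request:
arm_command --series '[0, 0.38, -0.42, 0, 0, 0, 1, 0, 0.79, -0.83, 0, 0, 0, 1, 0, 1.1, -1.12, 0, 0, 0, 1, 0, 1.4, -1.37, 0, 0, 0, 1, 0, 1.65, -1.58, 0, 0, 0, 1, 0, 1.65, -1.58, 0, 0, 0, 1, 0, 1.65, -1.58, 0, 0, 0, 1, 0, 1.65, -1.58, 0, 0, 0, 1, 0, 1.65, -1.58, 0, 0, 0, 1, 0, 1.65, -1.58, 0, 0, 0, 1]'

```text
time: 18.1
eef_pos: [0.5943, 0.1365, 0.1839]
tcp_rot: [0.634, 0.76, -0.11, -0.091]
contact_force: [-6.3, -2.2, 6.7]
opening: 0.099
finger_force: 39.4
```

```bash
python3 lid.py; python3 - <<'E'
from h import *
s=snap("scene");t=snap("top")
a=cv2.resize(s["color"][150:270,120:320],None,fx=4,fy=4,interpolation=cv2.INTER_CUBIC)[:, :800]
cv2.imwrite("pics/fin.png",a);cv2.imwrite("pics/fint.png",t["color"])
E
```

```text
bar [0.59805701 0.13724483 0.19679769] radius 0.13271071171296986 lid deg 49.271975223369324 F [-6.27523824 -2.20715592  6.65699663] 39.351598620414734 0.09895561384578218 18.1
shift to 50 deg, tool cm, no more tilt [0.04830019 0.24903891 0.03185441]
```

View pics/fin.png

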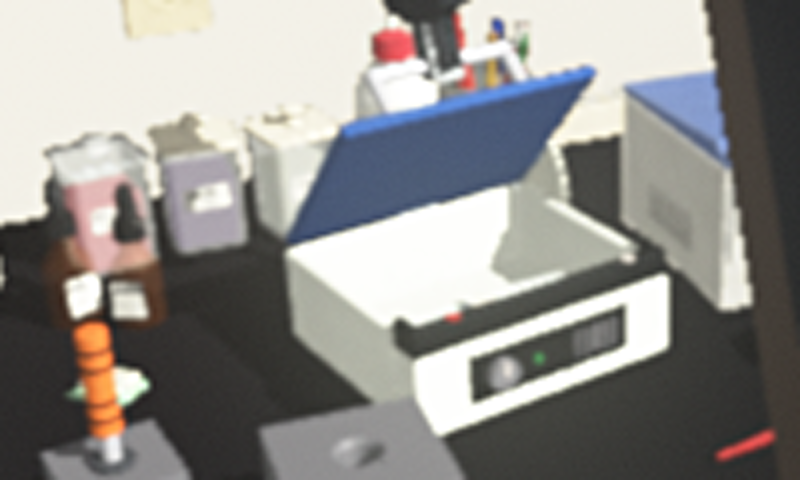

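The lid is up with the gripper on the bar, and the probe is standing in its block at (100,400). The lid's front corners are at (345,130) and (592,70) in the crop. I'll check the angle independently from those corners.

```bash
python3 - <<'E'
from h import *
s=np.load("scene0.npy",allow_pickle=True).item()
yh=np.array([.983,.181,0]);l=np.array([-.181,.983,0]);hg=np.array([.5264,.1248,0])+.125*yh+[0,0,.075]
print("seen",(345/4+119.6,130/4+149.6),(592/4+119.6,70/4+149.6))
for d in(0,44,48,50,52,56):
    a=np.radians(d);f=-yh*np.cos(a)+[0,0,np.sin(a)];n=yh*np.sin(a)+[0,0,np.cos(a)]
    print(d,proj(s,[hg+.145*f+.005*n+k*.093*l for k in(1,-1)]).round(1).tolist())
E
python3 lid.py
```

```text
seen (205.85, 182.1) (267.6, 167.1)
0 [[218.0, 228.4], [279.9, 207.9]]
44 [[205.6, 183.8], [269.5, 167.7]]
48 [[203.8, 180.1], [267.7, 164.5]]
50 [[202.9, 178.4], [266.8, 163.0]]
52 [[202.0, 176.7], [265.9, 161.5]]
56 [[200.1, 173.5], [263.9, 158.6]]
bar [0.59804305 0.13726079 0.19677604] radius 0.13269515444438604 lid deg 49.26396976979488 F [-5.91508671 -2.33791661  6.24932388] 39.35032367706299 0.09596593020112844 18.2
shift to 50 deg, tool cm, no more tilt [0.04645856 0.24947271 0.02946211]
```

Request:
arm_command --series '[0, 0, 0, 0, 0, 0, 1, 0, 0, 0, 0, 0, 0, 1, 0, 0, 0, 0, 0, 0, 1, 0, 0, 0, 0, 0, 0, 1, 0, 0, 0, 0, 0, 0, 1]'

```text
time: 18.62
eef_pos: [0.5943, 0.1365, 0.1839]
tcp_rot: [0.634, 0.76, -0.11, -0.091]
contact_force: [-5.4, -2.2, 6.8]
opening: 0.095
finger_force: 39.3
```

The corner check gives about 47°, and the arm kinematics give 49.3°. I'll nudge it slightly up and take up the radial pull.

Request:
arm_command --series '[0, 0.15, -0.05, 0, 0, 0, 1, 0, 0.3, -0.1, 0, 0, 0, 1, 0, 0.4, -0.1, 0, 0, 0, 1, 0, 0.4, -0.1, 0, 0, 0, 1, 0, 0.4, -0.1, 0, 0, 0, 1, 0, 0.4, -0.1, 0, 0, 0, 1, 0, 0.4, -0.1, 0, 0, 0, 1, 0, 0.4, -0.1, 0, 0, 0, 1, 0, 0.4, -0.1, 0, 0, 0, 1, 0, 0.4, -0.1, 0, 0, 0, 1]'

```text
time: 19.45
eef_pos: [0.5978, 0.1372, 0.1854]
tcp_rot: [0.634, 0.76, -0.111, -0.092]
contact_force: [-8.5, -3.2, 10.6]
opening: 0.1
finger_force: 39.7
```

```bash
python3 lid.py; python3 - <<'E'
from h import *
s=snap("scene");c=s["color"].astype(int)
h=cv2.cvtColor(s["color"],cv2.COLOR_BGR2HSV);b=(h[...,0]>100)&(h[...,0]<125)&(h[...,1]>110)
b[:, 275:]=0;b[:150]=0;b[:, :185]=0
for u in(208,212,216,220,260,264): print(u,np.where(b[:,u])[0][:1],end=' ')
o=cv2.imread("pics/fin.png")
sm=cv2.resize(o,None,fx=.25,fy=.25,interpolation=cv2.INTER_AREA);h=cv2.cvtColor(sm,cv2.COLOR_BGR2HSV);b=(h[...,0]>100)&(h[...,0]<125)&(h[...,1]>110)
print("| before",[(u,int(np.where(b[:,u-120])[0][0]+150)) for u in(208,212,216,220,260,264)])
yh=np.array([.983,.181,0]);l=np.array([-.181,.983,0]);hg=np.array([.5264,.1248,0])+.125*yh+[0,0,.075]
for d in(46,48,50,52,54):
    a=np.radians(d);f=-yh*np.cos(a)+[0,0,np.sin(a)];n=yh*np.sin(a)+[0,0,np.cos(a)]
    q=proj(s,[hg+.145*f+.005*n+k*.093*l for k in(1,-1)]);print(d,[(u,(1.5+np.interp(u,q[:,0],q[:,1])).round(1)) for u in(208,216,260,264)])
E
```

```text
bar [0.60152677 0.13786563 0.19825164] radius 0.13270073929847026 lid deg 50.91758291256835 F [-8.5471687  -3.18131396 10.61606674] 39.748000502586365 0.10044650923251543 19.45
shift to 50 deg, tool cm, no more tilt [ 0.0500719  -0.04724985  0.27116793]
208 [180] 212 [178] 216 [177] 220 [177] 260 [167] 264 [166] | before [(208, 181), (212, 180), (216, 179), (220, 178), (260, 169), (264, 168)]
46 [(208, np.float64(182.6)), (216, np.float64(180.6)), (260, np.float64(169.7)), (264, np.float64(168.7))]
48 [(208, np.float64(180.6)), (216, np.float64(178.7)), (260, np.float64(167.9)), (264, np.float64(166.9))]
50 [(208, np.float64(178.7)), (216, np.float64(176.7)), (260, np.float64(166.1)), (264, np.float64(165.1))]
52 [(208, np.float64(176.8)), (216, np.float64(174.9)), (260, np.float64(164.4)), (264, np.float64(163.4))]
54 [(208, np.float64(174.9)), (216, np.float64(173.0)), (260, np.float64(162.7)), (264, np.float64(161.7))]
```

Request:
arm_command --series '[0, 0, 0, 0, 0, 0, 1, 0, 0, 0, 0, 0, 0, 1, 0, 0, 0, 0, 0, 0, 1, 0, 0, 0, 0, 0, 0, 1, 0, 0, 0, 0, 0, 0, 1, 0, 0, 0, 0, 0, 0, 1]'

```text
time: 20.0
eef_pos: [0.5978, 0.1372, 0.1854]
tcp_rot: [0.634, 0.76, -0.111, -0.092]
contact_force: [-9.3, -2.5, 11.4]
opening: 0.094
finger_force: 39.7
```

```bash
python3 lid.py; python3 -c "
from plant import ctrl;print(ctrl.sign_off())"
```

```text
bar [0.60154066 0.13787523 0.198273  ] radius 0.13271487859069825 lid deg 50.92716990707646 F [-9.26931453 -2.45410268 11.4266325 ] 39.7481632232666 0.09411680210417285 20.0
shift to 50 deg, tool cm, no more tilt [ 0.0493796  -0.04812986  0.27365295]
the job is handed in; nothing more can be done
None
```

I drew the probe along the groove from the red dot to the white dot, put it back in its stand, and handed the job in at 20 s with the gripper holding the lid at about 50°; I judged that angle from the arm pose and camera, not the dial needle, and the hand-in returned no verdict.

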